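Hold a spring clamp open over a split board edge

ROBOT

A 6-joint arm with a two-finger parallel gripper is mounted at the origin on a cart in front of the work surface, level with it; the furniture and walls round the work are solid. World frame = base frame: x ahead of the robot, y to its left, z up, the work surface at z = 0. Lengths are in mm, angles in degrees, forces in N, time in s.
With the tool pointing down it reaches from about 325 to 900 mm from the base axis. Payload 6.1 kg.
Tool frame: the origin (TCP) lies on the centre line of the jaws, within the pads' length; the fingertips stand 8 mm ahead of it and the grasp point (between the pads) lies 11 mm behind it (tip_reach is the distance from the TCP to the fingertips, in mm); z points along the fingers, y is the line along which they close (so a half turn about z gives the same grasp; the last joint's range is limited). The gripper opens to 87 mm and grips with 3 to 60 N. Pads are 19 mm wide; open, the fingers measure 117 mm over their backs; the gripper's body (75 mm by 190 mm) begins 51 mm behind the grasp point.
Start: joints at [-83.6, 12.628, 87.462, -0, 79.91, -7.225], TCP at [147.221, -607.406, 230.538] pointing down, gripper open.
Joint ranges: [-170.65, 170.65], [-52.31, 119.04], [5.05, 147.46], [-71.25, 251.25], [11.57, 151.72], [-153.62, 153.62]. Speed limits (degrees/s): [147.25, 147.25, 172.46, 180, 180, 180].

INTERFACE

Orientations are given as a 3x3 rotation matrix whose columns are the frame's x, y, z axes.
In Python, from bench import * gives the robot as it stands.
- The arm moves only by the tool servo_tool, never from a script. Its argument "increments" is a list of rows, each a list of 7 numbers: the turn, a rotation vector about the tool's x, y, z in degrees, then the shift along the tool's x, y, z in cm, then the opening, from 0 (shut) to 1 (fully open). A call has 1 to 8 rows; each row is the pose to reach, as a shift and turn from the pose commanded when the call began, along the tool's axes at that moment; what a row does not reach only later rows make up. A row lasts 1/8 s, in which the tool goes at most 62.5 mm and 10.7 degrees, less where a joint would pass 70% of its speed; a pose out of reach is approached as far as the arm can. A call with a gripper value outside its range is refused whole. The fingers move at their own pace and stop on an object; the grip force is fixed at half the most. Time passes only in rows, so rows that repeat a pose let the fingers close. It gives the time, the measured TCP pose, the force, the opening and the grip force at its end, in the units of the state.
- get_state(): the state, without advancing time (a new reading comes with each control period).
- capture(name): name is "scene" or "top" or "wrist"; returns a dict with "image" (420x560x3 uint8, blue, green, red), "camera_matrix" (3x3 intrinsics, pixels), "extrinsics" (4x4, takes a point from world to camera coordinates). Camera axes: x right, y up, looking along -z (the intrinsics and any distortion apply to the point x, -y, -z); pixel columns grow to the right and rows downward; lengths in mm; the calibration is good to about 2 mm. A picture is of the moment at which its call begins. There is no depth.
- finish_job(): hands the job in; it is judged then, once.
Trained networks look in the newest picture that a camera, given by its name, has taken for a name from the list of things; names that differ only in an ending like _2 or _b are one class to them, and where a whole thing is asked for, a point or a joint stands for the part that bears it (a point fixed in the world has none). Each returns a list of dicts, best first, with "score" (0 to 1); they miss things now and then, are a little off and sometimes report something else, mostly with a low value. They report only what shows in the picture. A call takes as long as a camera call. They do not tell look-alikes from the thing itself.
- recognise(label, camera): "at" ([x, y, z] in mm, in world coordinates, good to about 4 mm: the middle of the surface that is visible of it).
- cut_out(label, camera): "region" (420x560 bool, what is visible of it).
- tip_of(label, camera): "at" ([x, y, z] in mm, in world coordinates, good to about 4 mm: a listed point, or the origin of a listed thing).
The state is a dict: "time_s": time; "q": joint angles; "dq": joint speeds; "effort": joint torques, N m; "tool_pos": TCP position; "eef_rot": TCP orientation; "contact_force": force on the tool from outside, world axes, zero at the start; "wrist_torque": the same for the moment, N m; "finger_gap": finger opening in mm; "finger_force": force on a finger pad.
Only numpy, scipy, OpenCV 4.12 (cv2) and the standard library are available. Lean on these libraries where they do the work, as an engineer would, in place of code of your own. Each camera call takes 0.05 s, during which the arm holds its last target. There are 200 camera calls.

TASK

Push the split plywood board along the slot of the glue-up jig up to the aluminium end stop, and keep it firmly pressed against the stop for about half a second while the sprung plunger pops out behind it. Then take the orange spring clamp off its rack by squeezing its handles, and hold it wide open around the board's top edge at the split between the two red crayon lines: jaws well down on either side of the board, touching neither the board nor the jig, so that I can work glue into the split. Finish while still holding the clamp open there; leave the blue clamp, the glue bottle, the crayon and the tin where they are.

Things in the scene. Friction and masses are not known exactly. Their poses are not given: they have to be found in the camera images.
- jig: fixed; pale base 80x176x12 mm, two brown cheeks (14 mm thick, tops 46 mm above the bench) leaving a slot 10.5 mm wide along the jig's y, open at its +y end. Origin: centre of the underside; x across the slot, z up. Slot floor z = 12 mm. Yaw within 0.3: the slot runs left-right, the stop at its right-hand (-y) end. A plunger in the -x cheek at y = +54, z = 31 mm; its knob sticks out to x = -52 mm
- board: loose plywood board, 8 mm thick (x), 120 mm long (y), 95 mm high (z), about 140 g, standing on edge in the slot with 2.5 mm of side play, axes as the jig's. Origin: centre of its underside. It starts 18 to 38 mm short of the stop, the plunger rubbing on its side (2 to 6 N to slide it, at times 8 N to start). Against the stop its origin is at y = -12 mm in the jig's frame
- mark (a point): the split on the board's top edge, midway between the two red crayon lines (28 mm apart, 30 mm long, on both faces): on the top edge, mid-thickness, 15 mm to +y of the board's middle; axes as the board's
- end_stop: aluminium end stop that closes the jig's slot, fixed to it: 36 mm wide (x), 14 mm thick, top 84 mm above the bench. Its origin and axes are the jig's; its working face is at y = -72 mm and looks to +y
- plunger (a joint): spring plunger of the jig (brass nose 8 mm across, black knob): about 0 (-0.003 to 0.001) m while its nose rides on the board's side, 0.0065 m when it has sprung out across the slot behind the board, which happens when the board comes within about 2 mm of the stop
- orange_clamp: loose spring clamp, black levers, orange handle ends and jaw pads, 80 g, 60x25x104 mm, gripping the rack's steel strip, jaws down, handles up. Origin: pivot pin, 94 mm above the bench at the start; y along the pin and the strip, z up, x across. This body is the +x lever; it tips by half the angle the clamp opens. On the rack its top is 58 mm above the pivot, its jaw pads end 46 mm below
- orange_clamp_end_a (a point): centre of the orange clamp's +x handle end: a round bar of radius 6 mm, 26 mm along y, the outermost part of that handle. On the rack the two ends are 52 mm above the pivot and 60 mm over all; squeezing them together along x opens the jaws: 46 mm over all = jaws 17 mm apart, 33 mm = 27 mm, 26 mm = end of travel. It takes about 6 N to begin, 10 N at 33 mm
- orange_clamp_end_b (a point): the same on its -x handle. When squeezed to 33 mm the ends stand 56 mm above the pivot, the jaw faces 40 mm below it, and an edge fits about 20 mm in past the middle of the pads
- orange_clamp_arm (a joint): angle between the orange clamp's levers: 0 as clipped on the strip (jaws 6 mm apart), grows as the jaws open (0.25 = 16 mm, 0.5 = 27 mm apart), -0.13 jaws shut, at most 0.62; a spring of 0.5 N m/rad closes it (0.3 N m at 0)
- orange_clamp_jaw_a (a point): middle of the inner face of the orange clamp's +x jaw pad (pad 18 mm along y, 12 mm high; it reaches 4 mm below this point)
- orange_clamp_jaw_b (a point): the same on its -x jaw pad
- rack: fixed clamp rack: pale wooden foot 60x160x14 mm with a steel strip 6 mm thick (x) and 150 mm long (y) standing on it, its top edge 62 mm above the bench. Origin: centre of the underside; yaw within 0.3 of 0. The clamps' jaws reach 14 mm down over the strip; their axes are those of the rack
- blue_clamp: a second clamp just like the orange one, with blue ends and pads, on the same strip 64 to 96 mm from it on either side; stays where it is. Origin as the orange clamp's
- glue_bottle: white glue bottle with orange nozzle, 44x44x148 mm, standing beyond the jig; origin centre of its underside; leave alone
- crayon: wax crayon 16x70x16 mm lying beyond the jig; origin centre of its underside; leave alone
- tin_box: closed red tin 87x118x44 mm beyond the rack; origin centre of its underside; leave alone
There are look-alikes about, which are no part of the job. Leave any pink look-alike of the orange_clamp alone.

How it is judged (in metres and radians):
On the way, in this order (a step that is already met when the one before it is completed fails the run):
1. the board is pressed against the end stop (over 1 N) with the plunger sprung out behind it (contact force between board and end_stop above 1 N and value of joint plunger above 0.005 m), for 0.2 s.
2. the orange clamp, squeezed open in the fingers, is off the rack's strip (contact force between orange_clamp and the fingers above 3 N and contact force between orange_clamp and rack below 0.1 N and distance between orange_clamp_jaw_a and orange_clamp_jaw_b above 0.014 m and z of orange_clamp_jaw_a in the frame of rack above 0.07 m), for 0.2 s.
At the end, for the whole second after the job is handed in: Board upright within 4 mm of the stop, plunger out behind it; orange clamp held still by the fingers (over 3 N), jaws 18 mm or more apart on either side of the board, pad middles 6 mm or more below its top edge, 1 mm off its faces, within 10 mm of the split's middle; clamp clear of board and jig (value of joint plunger above 0.005 m and y of board in the frame of jig below -0.008 m and angle between board's own z axis and vertical below 0.09 rad and distance between orange_clamp_jaw_a and orange_clamp_jaw_b above 0.018 m and z of each of orange_clamp_jaw_a, orange_clamp_jaw_b in the frame of mark below -0.006 m and y of orange_clamp_jaw_a in the frame of mark between -0.01 and 0.01 m and y of orange_clamp_jaw_b in the frame of mark between -0.01 and 0.01 m and ((x of orange_clamp_jaw_a in the frame of mark above 0.005 m and x of orange_clamp_jaw_b in the frame of mark below -0.005 m) or (x of orange_clamp_jaw_a in the frame of mark below -0.005 m and x of orange_clamp_jaw_b in the frame of mark above 0.005 m)) and contact force between orange_clamp and the fingers above 3 N and contact force between orange_clamp and board below 0.2 N and contact force between orange_clamp and jig below 0.2 N and linear speed of orange_clamp below 0.03 m/s); the arm keeps its last pose, push and grip.
It fails at once if the blue clamp is disturbed (moved over 15 mm) (distance of blue_clamp from where it was at the start of the episode above 0.015 m).
It fails at once if the glue bottle is moved over 20 mm (distance of glue_bottle from where it was at the start of the episode above 0.02 m).
It fails at once if the crayon is moved over 20 mm (distance of crayon from where it was at the start of the episode above 0.02 m).
It fails at once if the tin is moved over 20 mm (distance of tin_box from where it was at the start of the episode above 0.02 m).
It also fails if it takes over 48 s, if anything falls off the work surface, if the arm or the gripper's body presses on something with over 40 N, if the wrist force passes 120 N, or if a joint passes its speed limit or range.

## Working session

There is one attempt and no reset: what is moved stays moved. The work goes in short steps, Python scripts to look and compute and a tool call to move; the robot and the scene stay as the last step left them, time stands still between calls to the robot, and variables do not carry over. Pictures are saved under pics/ and viewed, at most 13 in all, crops included, and the job is handed in when it is done.

Besides the shell and the picture viewer there is one more tool, called in YAML: its name, and indented under it one key for each argument. servo_tool: Moves the arm, as the interface text tells. Its arguments: {"type":"object","properties":{"increments":{"type":"array","items":{"type":"array","items":{"type":"number"}}}},"required":["increments"]}

```bash
mkdir -p pics; python3 - <<'E'
from bench import *
import cv2,numpy as np
s=get_state();print(s['time_s'],s['tool_pos'],np.round(s['eef_rot'],3).tolist(),s['contact_force'],s['finger_gap'])
for c in ("scene","top"):
    r=capture(c);cv2.imwrite(f"pics/{c}1.png",r["image"])
    for l in ["jig","board","mark","end_stop","orange_clamp","blue_clamp","rack","orange_clamp_end_a","orange_clamp_jaw_a","glue_bottle","crayon","tin_box"]:
        print(c,l,[(np.round(d["at"]).tolist(),round(d["score"],2)) for d in tip_of(l,c)[:4]])
E
```

```text
0.0 [ 147.16202493 -606.81836568  229.43896865] [[0.972, 0.236, -0.0], [0.236, -0.972, 0.002], [0.0, -0.002, -1.0]] [ 0.19894707 -0.14976894 -1.29665963] 86.86678716855093
scene jig [([522.0, -44.0, 1.0], 0.87)]
scene board [([527.0, -38.0, 10.0], 0.68)]
scene mark [([531.0, -20.0, 106.0], 0.63)]
scene end_stop []
scene orange_clamp [([422.0, -315.0, 48.0], 0.78), ([404.0, -441.0, 47.0], 0.72), ([548.0, -284.0, 91.0], 0.68)]
scene blue_clamp [([542.0, -375.0, 93.0], 0.88)]
scene rack [([545.0, -327.0, -3.0], 0.77), ([670.0, -220.0, 0.0], 0.36)]
scene orange_clamp_end_a [([411.0, -293.0, 98.0], 0.92), ([573.0, -288.0, 147.0], 0.88), ([425.0, -338.0, 95.0], 0.88), ([527.0, -286.0, 144.0], 0.59)]
scene orange_clamp_jaw_a [([417.0, -311.0, 7.0], 0.95), ([551.0, -285.0, 52.0], 0.8), ([546.0, -291.0, 51.0], 0.74), ([401.0, -439.0, 3.0], 0.74)]
scene glue_bottle [([710.0, -99.0, 2.0], 0.94), ([542.0, -288.0, 50.0], 0.54)]
scene crayon []
scene tin_box [([712.0, -334.0, 1.0], 0.67)]
top jig [([521.0, -44.0, 0.0], 0.9)]
top board [([521.0, -36.0, 14.0], 0.66), ([533.0, -19.0, 105.0], 0.38)]
top mark [([533.0, -21.0, 103.0], 0.86), ([519.0, -46.0, -2.0], 0.51)]
top end_stop []
top orange_clamp [([404.0, -448.0, 48.0], 0.83), ([550.0, -287.0, 89.0], 0.75), ([414.0, -316.0, 45.0], 0.53)]
top blue_clamp [([547.0, -286.0, 52.0], 0.54), ([551.0, -287.0, 48.0], 0.43)]
top rack [([546.0, -329.0, 0.0], 0.71)]
top orange_clamp_end_a [([405.0, -288.0, 98.0], 0.66), ([521.0, -282.0, 146.0], 0.62), ([396.0, -429.0, 98.0], 0.59), ([421.0, -335.0, 95.0], 0.55)]
top orange_clamp_jaw_a [([404.0, -445.0, 5.0], 0.85), ([553.0, -286.0, 51.0], 0.73), ([417.0, -316.0, 6.0], 0.73), ([545.0, -288.0, 50.0], 0.66)]
top glue_bottle [([524.0, -37.0, 13.0], 0.63), ([713.0, -102.0, 2.0], 0.56)]
top crayon [([666.0, -221.0, -1.0], 0.58), ([546.0, -286.0, 50.0], 0.55)]
top tin_box [([708.0, -334.0, -2.0], 0.98)]
```

View pics/scene1.png

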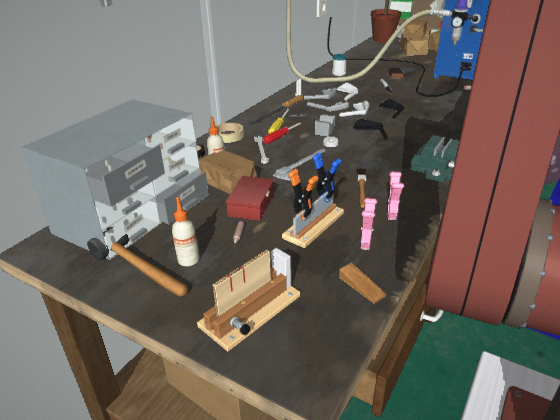

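View pics/top1.png

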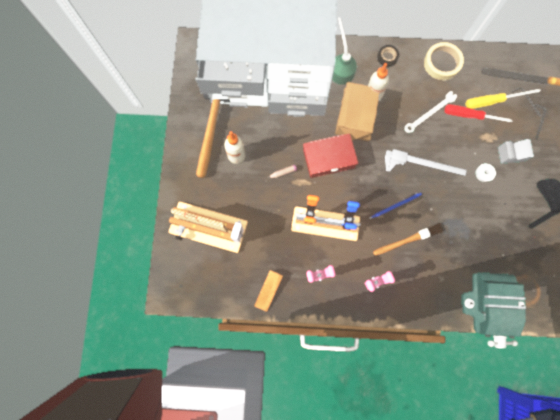

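```bash
cat > h.py <<'E'
from bench import *
import numpy as np, cv2
from scipy.spatial.transform import Rotation as R
def plan(pos,yaw_y,s=None):
    "row (turn deg, shift cm) to TCP pos, tool down, tool y at world yaw (deg)"
    s=s or get_state(); M=np.array(s["eef_rot"]); a=np.radians(yaw_y)
    y=np.array([np.cos(a),np.sin(a),0]); z=np.array([0,0,-1.]); T=np.c_[np.cross(y,z),y,z]
    r=R.from_matrix(M.T@T).as_rotvec(degrees=True); d=M.T@(np.array(pos)-s["tool_pos"])/10
    print("row",np.round(r,2).tolist(),np.round(d,2).tolist(),"rows>=",np.ceil(max(np.linalg.norm(d)/6.25,np.linalg.norm(r)/10.7)))
def st():
    s=get_state();M=np.array(s["eef_rot"]);print(round(s["time_s"],2),np.round(s["tool_pos"],1),"yaw_y",round(np.degrees(np.arctan2(M[1,1],M[0,1])),2),"tilt",np.round(M[:,2],3),"F",np.round(s["contact_force"],1),"gap",round(s["finger_gap"],1),np.round(s["finger_force"],1));return s
def px(r,P):
    P=np.atleast_2d(P);E=r["extrinsics"];c=P@E[:3,:3].T+E[:3,3];c=c*[1,-1,-1];p=c@np.array(r["camera_matrix"]).T;return p[:,:2]/p[:,2:]
def at_height(r,uv,z):
    E=np.array(r["extrinsics"]);K=np.array(r["camera_matrix"]);uv=np.atleast_2d(uv)
    d=np.c_[uv,np.ones(len(uv))]@np.linalg.inv(K).T*[1,-1,-1];d=d@E[:3,:3];o=-E[:3,:3].T@E[:3,3]
    return o+d*((z-o[2])/d[:,2])[:,None]
E
python3 -c "
from h import *
plan([520,-300,330],-6)"
```

```text
row [-0.0, -0.0, -70.37] [43.47, -21.09, -9.95] rows>= 8.0
```

servo_tool:
  increments:
    - [0,0,-70.4,43.5,-21.1,-10,1]
    - [0,0,-70.4,43.5,-21.1,-10,1]
    - [0,0,-70.4,43.5,-21.1,-10,1]
    - [0,0,-70.4,43.5,-21.1,-10,1]
    - [0,0,-70.4,43.5,-21.1,-10,1]
    - [0,0,-70.4,43.5,-21.1,-10,1]
    - [0,0,-70.4,43.5,-21.1,-10,1]
    - [0,0,-70.4,43.5,-21.1,-10,1]

```text
time_s: 2.3
tool_pos: [521.8, -298.2, 331.3]
eef_rot: [[0.102, 0.995, 0.001], [0.995, -0.102, -0.001], [-0.0, 0.001, -1.0]]
contact_force: [0.5, -0.7, -0.7]
finger_gap: 87.0
finger_force: 0.0
```

```bash
python3 - <<'E'
from h import *
st()
r=capture("wrist");cv2.imwrite("pics/w1.png",r["image"])
E=r["extrinsics"];print(-E[:3,:3].T@E[:3,3],E[2,:3])
for l in ["orange_clamp","blue_clamp","rack","orange_clamp_end_a","orange_clamp_jaw_a"]:
    print(l,[(np.round(d["at"]).tolist(),round(d["score"],2)) for d in tip_of(l,"wrist")[:4]])
plan([545,40,300],-13)
E
```

```text
2.3 [ 521.8 -298.2  331.3] yaw_y -5.88 tilt [ 0.001 -0.001 -1.   ] F [ 0.5 -0.7 -0.7] gap 87.0 0.0
[ 529.3987052  -218.69146635  485.96912895] [0.02864942 0.28834153 0.95709893]
orange_clamp [([407.0, -446.0, 47.0], 0.95), ([420.0, -312.0, 48.0], 0.92), ([550.0, -284.0, 91.0], 0.72)]
blue_clamp [([544.0, -374.0, 96.0], 0.75)]
rack [([545.0, -331.0, 1.0], 0.88)]
orange_clamp_end_a [([397.0, -428.0, 98.0], 0.86), ([573.0, -289.0, 147.0], 0.8), ([549.0, -286.0, 90.0], 0.74), ([410.0, -293.0, 97.0], 0.68)]
orange_clamp_jaw_a [([417.0, -320.0, 4.0], 0.91), ([406.0, -441.0, 5.0], 0.88), ([555.0, -287.0, 54.0], 0.85), ([414.0, -312.0, 4.0], 0.62)]
row [-0.06, 0.0, 6.99] [34.12, -1.03, 3.0] rows>= 6.0
```

View pics/w1.png

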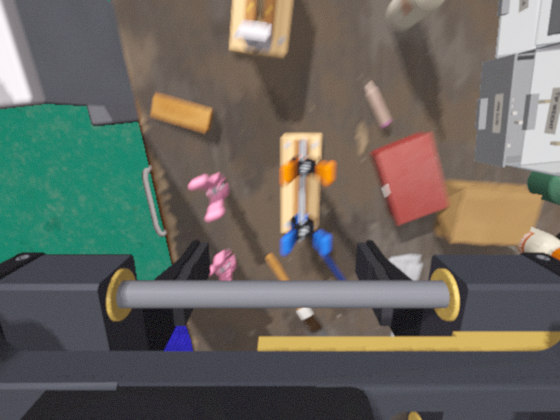

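servo_tool:
  increments:
    - [0,0,7,25,-1,3,0]
    - [0,0,7,25,-1,3,0]
    - [0,0,7,25,-1,3,0]
    - [0,0,7,25,-1,3,0]
    - [0,0,7,25,-1,3,0]

```text
time_s: 3.22
tool_pos: [535.4, -47.8, 299.6]
eef_rot: [[0.222, 0.975, -0.002], [0.975, -0.222, 0.001], [0.001, -0.002, -1.0]]
contact_force: [-0.2, 0.2, 0.4]
finger_gap: 44.9
finger_force: 0.0
```

```bash
python3 - <<'E'
from h import *
st()
r=capture("wrist");cv2.imwrite("pics/w2.png",r["image"])
for l in ["jig","board","mark"]:
    print(l,[(np.round(d["at"]).tolist(),round(d["score"],2)) for d in tip_of(l,"wrist")[:4]])
np.savez("w2",extrinsics=r["extrinsics"],camera_matrix=r["camera_matrix"])
# overlay with guessed jig pose
def jig(o,yaw,P):
    return np.asarray(P)@np.array([[np.cos(yaw),np.sin(yaw),0],[-np.sin(yaw),np.cos(yaw),0],[0,0,1]])+[o[0],o[1],0]
im=cv2.resize(r["image"],None,fx=1.4,fy=1.4)
cv2.imwrite("pics/w2b.png",im)
E
```

```text
3.23 [535.4 -47.8 299.6] yaw_y -12.8 tilt [-0.002  0.001 -1.   ] F [-0.2  0.2  0.4] gap 44.9 0.0
jig [([525.0, -46.0, 5.0], 0.81)]
board [([524.0, -34.0, 10.0], 0.97)]
mark [([528.0, -19.0, 106.0], 0.69)]
```

View pics/w2b.png

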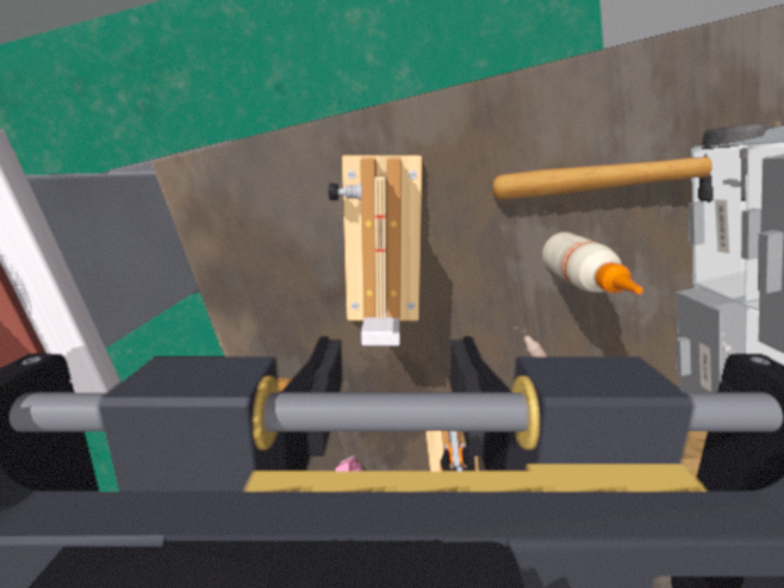

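```bash
python3 - <<'E'
from h import *
r=dict(np.load("w2.npz"))
b=at_height(r,np.array([[343,156],[421,156],[419.5,320],[346.5,320]])/1.4,12);print("base",np.round(b,1).tolist())
yv=(b[0]+b[1]-b[2]-b[3]);print("len",np.linalg.norm(yv)/2,"yaw",np.degrees(np.arctan2(-yv[0],yv[1])),"wid",np.linalg.norm(b[1]-b[0]))
t=at_height(r,np.array([[380,178],[380,216],[380,251]])/1.4,107);print("board",np.round(t,1).tolist())
s=at_height(r,np.array([[363,319],[399,319]])/1.4,84);print("stop",np.round(s,1).tolist())
print("mean",b.mean(0))
r1=capture("scene")
E
```

```text
base [[502.5, 49.3, 12.0], [578.8, 32.0, 12.0], [541.5, -139.4, 12.0], [461.5, -121.4, 12.0]]
len 175.45403613318018 yaw -12.895810627043852 wid 78.22394984677818
board [[537.9, 22.4, 107.0], [530.9, -6.9, 107.0], [524.2, -35.2, 107.0]]
stop [[491.7, -99.2, 84.0], [524.7, -106.6, 84.0]]
mean [521.07732341 -44.86595116  12.        ]
```

```bash
python3 - <<'E'
from h import *
plan([542.8,47.7,120],-12.9)
plan([542.8,47.7,62],-12.9)
E
```

```text
row [0.01, 0.03, -0.23] [9.89, -1.64, 18.06] rows>= 4.0
row [0.01, 0.03, -0.23] [9.89, -1.64, 23.86] rows>= 5.0
```

servo_tool:
  increments:
    - [0,0,0,9.9,-1.6,6,0]
    - [0,0,0,9.9,-1.6,6,0]
    - [0,0,0,9.9,-1.6,13,0]
    - [0,0,0,9.9,-1.6,18,0]
    - [0,0,0,9.9,-1.6,22,0]
    - [0,0,0,9.9,-1.6,23.9,0]
    - [0,0,0,9.9,-1.6,23.9,0]

```text
time_s: 4.35
tool_pos: [542.5, 48.9, 60.8]
eef_rot: [[0.226, 0.974, -0.002], [0.974, -0.226, 0.0], [-0.0, -0.002, -1.0]]
contact_force: [0.5, 0.2, -0.3]
finger_gap: 0.5
finger_force: 0.0
```

```bash
python3 - <<'E'
from h import *
st()
r=capture("wrist");cv2.imwrite("pics/w3.png",r["image"])
plan([542.8,47.7,62],-12.9)
E
```

```text
4.35 [542.5  48.9  60.8] yaw_y -13.07 tilt [-0.002  0.    -1.   ] F [ 0.5  0.2 -0.3] gap 0.5 0.0
row [0.05, -0.01, -0.15] [-0.15, -0.07, 0.04] rows>= 1.0
```

View pics/w3.png

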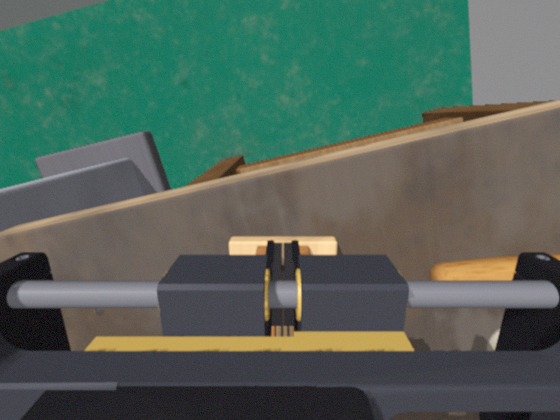

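servo_tool:
  increments:
    - [0,0,0,-1,0,0,0]
    - [0,0,0,-1.4,0,0,0]
    - [0,0,0,-1.8,0,0,0]
    - [0,0,0,-2.2,0,0,0]
    - [0,0,0,-2.6,0,0,0]
    - [0,0,0,-3,0,0,0]
    - [0,0,0,-3.3,0,0,0]

```text
time_s: 5.28
tool_pos: [536.7, 18.6, 62.8]
eef_rot: [[0.224, 0.974, 0.003], [0.974, -0.224, 0.002], [0.002, 0.002, -1.0]]
contact_force: [1.5, 4.8, 5.3]
finger_gap: 0.1
finger_force: 3.0
```

servo_tool:
  increments:
    - [0,0,0,-0.3,0,0,0]
    - [0,0,0,-0.6,0,0,0]
    - [0,0,0,-0.8,0,0,0]
    - [0,0,0,-0.9,0,0,0]

```text
time_s: 5.78
tool_pos: [534.9, 11.7, 62.5]
eef_rot: [[0.225, 0.974, 0.003], [0.974, -0.225, 0.005], [0.005, 0.002, -1.0]]
contact_force: [4.1, 16.4, 4.0]
finger_gap: 0.5
finger_force: 8.7
```

servo_tool:
  increments:
    - [0,0,0,-0.1,0,0,0]
    - [0,0,0,-0.2,0,0,0]
    - [0,0,0,-0.2,0,0,0]
    - [0,0,0,-0.2,0,0,0]
    - [0,0,0,-0.2,0,0,0]

```text
time_s: 6.4
tool_pos: [534.9, 11.6, 62.7]
eef_rot: [[0.224, 0.974, 0.004], [0.974, -0.225, 0.007], [0.008, 0.003, -1.0]]
contact_force: [5.3, 22.2, 3.2]
finger_gap: 0.7
finger_force: 11.3
```

```bash
python3 - <<'E'
from h import *
st()
for c in("scene","wrist"):
    r=capture(c);cv2.imwrite(f"pics/{c}5.png",r["image"])
    if c=="scene": cv2.imwrite("pics/s5c.png",cv2.resize(r["image"][220:360,180:320],None,fx=4,fy=4,interpolation=cv2.INTER_CUBIC))
E
```

```text
6.4 [534.9  11.6  62.7] yaw_y -12.97 tilt [ 0.004  0.007 -1.   ] F [ 5.3 22.2  3.2] gap 0.7 11.3
```

View pics/s5c.png

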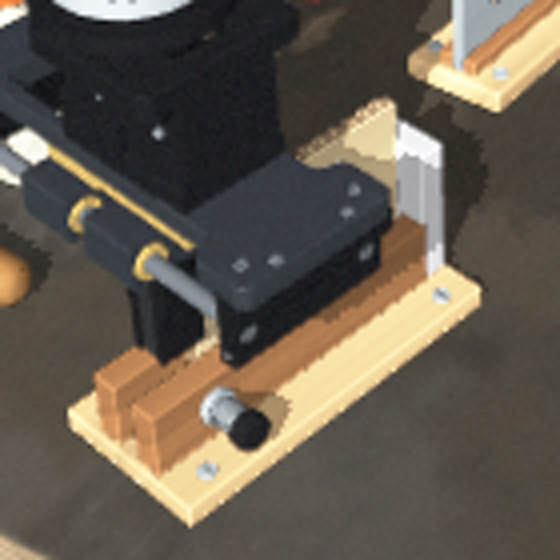

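servo_tool:
  increments:
    - [0,0,0,0,0,0.2,0]
    - [0,0,0,0,0,0.4,0]
    - [0,0,0,-0.1,0,0.4,0]
    - [0,0,0,-0.1,0,0.4,0]
    - [0,0,0,-0.1,0,0.4,0]

```text
time_s: 7.12
tool_pos: [535.9, 11.5, 60.5]
eef_rot: [[0.225, 0.974, 0.007], [0.974, -0.225, 0.008], [0.01, 0.005, -1.0]]
contact_force: [3.0, 26.7, 13.5]
finger_gap: 0.9
finger_force: 13.3
```

```bash
python3 - <<'E'
from h import *
st()
r=capture("scene")
a=cv2.imread("pics/scene1.png")[295:350,205:275];b=r["image"][295:350,205:275]
cv2.imwrite("pics/cmp.png",cv2.resize(np.hstack([a,b]),None,fx=5.6,fy=5.6,interpolation=cv2.INTER_CUBIC))
E
```

```text
7.12 [535.9  11.5  60.5] yaw_y -12.98 tilt [ 0.007  0.008 -1.   ] F [ 3.  26.7 13.5] gap 0.9 13.3
```

View pics/cmp.png

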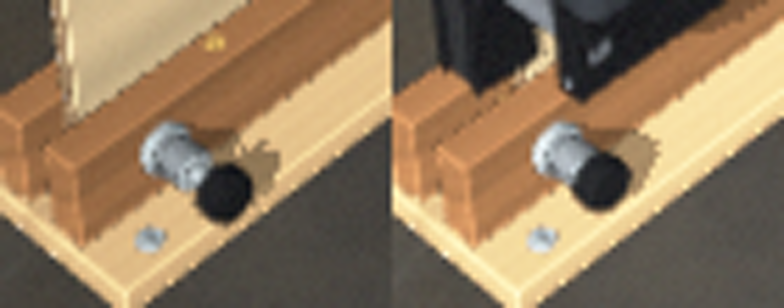

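servo_tool:
  increments:
    - [0,0,0,0.5,0,-0.3,0]
    - [0,0,0,1.5,0,-0.3,0]
    - [0,0,0,3.5,0,-0.5,0]
    - [0,0,0,4,0,-6,0]
    - [0,0,0,4,0,-12,0]
    - [0,0,0,0,0,-18,0.3]
    - [0,0,0,-5,0,-20,1]
    - [0,0,0,-10,0,-20,1]

```text
time_s: 8.18
tool_pos: [511.9, -92.7, 261.1]
eef_rot: [[0.224, 0.975, 0.006], [0.975, -0.224, -0.002], [-0.001, 0.006, -1.0]]
contact_force: [0.8, 0.1, -0.2]
finger_gap: 22.4
finger_force: 0.0
```

```bash
python3 - <<'E'
from h import *
st()
plan([540,-300,260],-6)
E
```

```text
8.18 [511.9 -92.7 261.1] yaw_y -12.93 tilt [ 0.006 -0.002 -1.   ] F [ 0.8  0.1 -0.2] gap 22.4 0.0
row [0.34, 0.07, -6.93] [-19.58, 7.38, 0.17] rows>= 4.0
```

servo_tool:
  increments:
    - [0.3,0,-6.9,-19.6,7.4,0,1]
    - [0.3,0,-6.9,-19.6,7.4,0,1]
    - [0.3,0,-6.9,-19.6,7.4,0,1]
    - [0.3,0,-6.9,-19.6,7.4,0,1]
    - [0.3,0,-6.9,-19.6,7.4,0,1]

```text
time_s: 8.8
tool_pos: [538.4, -299.6, 256.6]
eef_rot: [[0.108, 0.994, -0.006], [0.994, -0.108, 0.002], [0.001, -0.007, -1.0]]
contact_force: [1.1, 0.8, -0.9]
finger_gap: 72.5
finger_force: 0.0
```

```bash
python3 - <<'E'
from h import *
st()
r=capture("wrist")
np.savez("w6",extrinsics=r["extrinsics"],camera_matrix=r["camera_matrix"])
cv2.imwrite("pics/w6.png",cv2.resize(r["image"],None,fx=1.4,fy=1.4,interpolation=cv2.INTER_CUBIC))
for l in ["orange_clamp","blue_clamp","rack","orange_clamp_end_a","orange_clamp_jaw_a"]:
    print(l,[(np.round(d["at"]).tolist(),round(d["score"],2)) for d in tip_of(l,"wrist")[:4]])
E
```

```text
8.8 [ 538.4 -299.6  256.6] yaw_y -6.19 tilt [-0.006  0.002 -1.   ] F [ 1.1  0.8 -0.9] gap 72.5 0.0
orange_clamp [([554.0, -286.0, 94.0], 0.68), ([418.0, -313.0, 45.0], 0.58)]
blue_clamp [([542.0, -376.0, 94.0], 0.8)]
rack [([547.0, -332.0, -3.0], 0.86)]
orange_clamp_end_a [([422.0, -336.0, 95.0], 0.66), ([572.0, -290.0, 147.0], 0.63), ([412.0, -292.0, 100.0], 0.63), ([524.0, -284.0, 148.0], 0.59)]
orange_clamp_jaw_a [([552.0, -288.0, 53.0], 0.84), ([546.0, -282.0, 53.0], 0.82), ([412.0, -312.0, 6.0], 0.78), ([416.0, -321.0, 6.0], 0.72)]
```

View pics/w6.png

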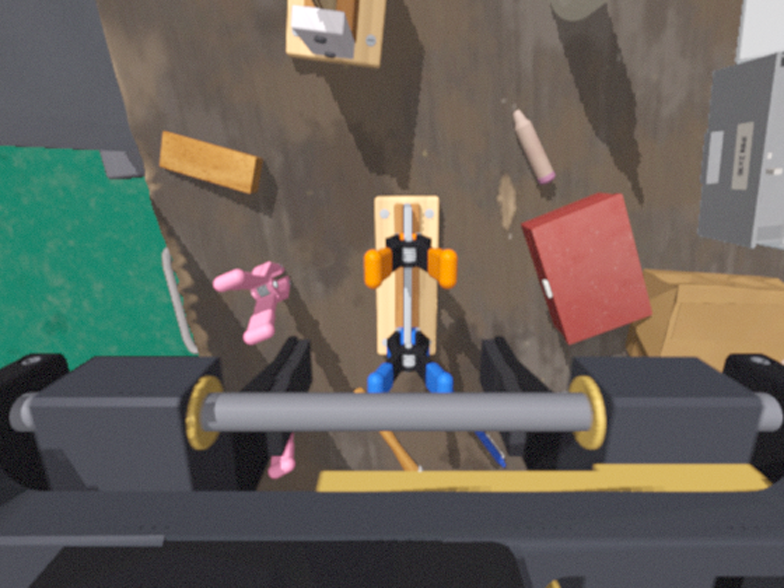

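```bash
python3 - <<'E'
from h import *
r=dict(np.load("w6.npz"))
e=at_height(r,np.array([[365,267],[457,267],[411,267]])/1.4,146);print("ends",np.round(e,1).tolist(),np.linalg.norm(e[1]-e[0]))
s=at_height(r,np.array([[408,207],[407.5,330]])/1.4,62);v=s[0]-s[1];print("strip",np.round(s,1).tolist(),"yaw",np.degrees(np.arctan2(-v[0],v[1])))
b=at_height(r,np.array([[375,196],[439,196],[437,353],[377,353]])/1.4,14);yv=b[0]+b[1]-b[2]-b[3];print("foot",np.round(b,1).tolist(),"yaw",np.degrees(np.arctan2(-yv[0],yv[1])),b.mean(0))
p=at_height(r,np.array([[408.5,255]])/1.4,94);print("pivot",p)
plan([548.5,-287,137],-6.2)
E
```

```text
ends [[519.4, -281.7, 146.0], [578.7, -288.0, 146.0], [549.1, -284.8, 146.0]] 59.6513521649147
strip [[552.0, -254.7, 62.0], [540.9, -362.4, 62.0]] yaw -5.870276614175171
foot [[523.2, -246.1, 14.0], [582.1, -252.4, 14.0], [567.8, -410.4, 14.0], [506.1, -404.0, 14.0]] yaw -5.673701443185165 [ 544.80377902 -328.24075799   14.        ]
pivot [[ 548.39727915 -287.77284897   94.        ]]
row [-0.28, -0.02, 0.23] [1.14, 0.91, 12.08] rows>= 2.0
```

servo_tool:
  increments:
    - [-0.3,0,0,1.2,0.95,3,1]
    - [-0.3,0,0,1.2,0.95,7,1]
    - [-0.3,0,0,1.2,0.95,10,1]
    - [-0.3,0,0,1.2,0.95,12,1]
    - [-0.3,0,0,1.2,0.95,12,1]

```text
time_s: 9.72
tool_pos: [547.8, -286.9, 136.0]
eef_rot: [[0.105, 0.994, -0.002], [0.994, -0.105, 0.002], [0.002, -0.003, -1.0]]
contact_force: [-0.5, -0.3, -0.0]
finger_gap: 87.0
finger_force: 0.0
```

```bash
python3 - <<'E'
from h import *
st()
plan([549,-286.5,137],-5.8)
r=capture("wrist")
np.savez("w7",extrinsics=r["extrinsics"],camera_matrix=r["camera_matrix"])
cv2.imwrite("pics/w7.png",cv2.resize(r["image"][150:420,130:430],None,fx=2,fy=2,interpolation=cv2.INTER_CUBIC))
E
```

```text
9.72 [ 547.8 -286.9  136. ] yaw_y -6.04 tilt [-0.002  0.002 -1.   ] F [-0.5 -0.3 -0. ] gap 87.0 0.0
row [-0.15, -0.1, -0.24] [0.05, 0.11, -0.1] rows>= 1.0
```

View pics/w7.png

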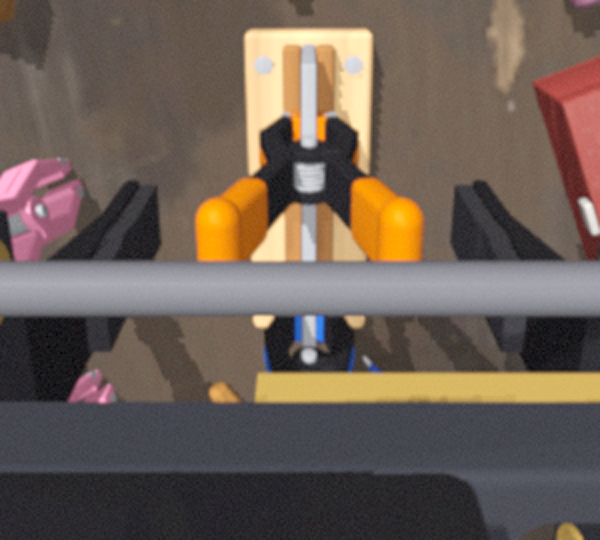

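servo_tool:
  increments:
    - [0,0,0,0.05,0.1,-0.1,0.7]
    - [0,0,0,0.05,0.1,-0.1,0.6]
    - [0,0,0,0.05,0.1,-0.1,0.5]
    - [0,0,0,0.05,0.1,-0.1,0.42]
    - [0,0,0,0.05,0.1,-0.1,0.37]
    - [0,0,0,0.05,0.1,-0.1,0.37]
    - [0,0,0,0.05,0.1,-0.1,0.37]
    - [0,0,0,0.05,0.1,-0.1,0.37]

```text
time_s: 10.78
tool_pos: [549.7, -287.6, 138.4]
eef_rot: [[0.106, 0.994, -0.0], [0.994, -0.106, 0.0], [0.0, -0.0, -1.0]]
contact_force: [-0.7, 0.5, -0.0]
finger_gap: 33.0
finger_force: 9.7
```

Gap 33.0 mm at 9.7 N: squeezed as expected. Lift slowly.

servo_tool:
  increments:
    - [0,0,0,0,0,-1,0.37]
    - [0,0,0,0,0,-2,0.37]
    - [0,0,0,0,0,-4,0.37]
    - [0,0,0,0,0,-6,0.37]
    - [0,0,0,0,0,-9,0.37]
    - [0,0,0,0,0,-11,0.37]
    - [0,0,0,0,0,-12,0.37]
    - [0,0,0,0,0,-12,0.37]

```text
time_s: 11.78
tool_pos: [549.9, -287.8, 259.2]
eef_rot: [[0.106, 0.994, 0.001], [0.994, -0.106, -0.0], [-0.0, 0.001, -1.0]]
contact_force: [0.7, -0.8, -0.9]
finger_gap: 32.2
finger_force: 9.7
```

```bash
python3 - <<'E'
from h import *
st()
for c in ["scene","top","wrist"]:
    r=capture(c);cv2.imwrite(f"pics/{c}8.png",r["image"])
    for l in ["orange_clamp","orange_clamp_jaw_a","orange_clamp_end_a","mark"]:
        print(c,l,[(np.round(d["at"]).tolist(),round(d["score"],2)) for d in tip_of(l,c)[:6]])
plan([521.8,-42,260],-12.9)
E
```

```text
11.78 [ 549.9 -287.8  259.2] yaw_y -6.07 tilt [ 0.001 -0.    -1.   ] F [ 0.7 -0.8 -0.9] gap 32.2 9.7
scene orange_clamp [([407.0, -443.0, 50.0], 0.79), ([422.0, -316.0, 45.0], 0.75), ([548.0, -282.0, 206.0], 0.63)]
scene orange_clamp_jaw_a [([415.0, -310.0, 7.0], 0.91), ([562.0, -287.0, 170.0], 0.77), ([411.0, -449.0, 8.0], 0.74), ([420.0, -317.0, 5.0], 0.7), ([403.0, -440.0, 2.0], 0.65), ([530.0, -289.0, 168.0], 0.64)]
scene orange_clamp_end_a [([412.0, -294.0, 96.0], 0.94), ([393.0, -425.0, 98.0], 0.85), ([426.0, -336.0, 95.0], 0.82), ([540.0, -286.0, 264.0], 0.8), ([563.0, -286.0, 266.0], 0.67), ([416.0, -466.0, 97.0], 0.58)]
scene mark [([524.0, -44.0, 109.0], 0.89), ([558.0, -285.0, 264.0], 0.51)]
top orange_clamp [([419.0, -317.0, 44.0], 0.78), ([402.0, -446.0, 48.0], 0.69)]
top orange_clamp_jaw_a [([417.0, -316.0, 5.0], 0.61), ([410.0, -449.0, 5.0], 0.52), ([406.0, -445.0, 5.0], 0.51), ([413.0, -317.0, 5.0], 0.44)]
top orange_clamp_end_a [([401.0, -424.0, 97.0], 0.85), ([422.0, -333.0, 98.0], 0.7), ([415.0, -465.0, 97.0], 0.69), ([412.0, -286.0, 96.0], 0.42)]
top mark []
wrist orange_clamp [([417.0, -313.0, 45.0], 0.63), ([551.0, -284.0, 204.0], 0.6)]
wrist orange_clamp_jaw_a [([417.0, -312.0, 7.0], 0.98), ([558.0, -291.0, 168.0], 0.75), ([415.0, -316.0, 1.0], 0.72), ([533.0, -280.0, 171.0], 0.62)]
wrist orange_clamp_end_a [([560.0, -287.0, 262.0], 0.87), ([538.0, -288.0, 266.0], 0.85), ([423.0, -338.0, 97.0], 0.78), ([409.0, -295.0, 98.0], 0.58)]
wrist mark []
row [0.0, -0.02, 6.83] [24.13, -5.37, -0.14] rows>= 4.0
```

servo_tool:
  increments:
    - [0,0,2,4,-0.9,0,0.37]
    - [0,0,4,9,-2,0,0.37]
    - [0,0,6,14,-3.2,0,0.37]
    - [0,0,6.8,19,-4.3,0,0.37]
    - [0,0,6.8,23,-5.2,0,0.37]
    - [0,0,6.8,24.1,-5.3,1,0.37]
    - [0,0,6.8,24.1,-5.3,2,0.37]
    - [0,0,6.8,24.1,-5.3,2,0.37]

```text
time_s: 13.52
tool_pos: [521.8, -43.3, 237.0]
eef_rot: [[0.224, 0.975, -0.003], [0.975, -0.224, 0.0], [-0.0, -0.003, -1.0]]
contact_force: [-0.6, 0.1, -0.9]
finger_gap: 32.6
finger_force: 9.7
```

```bash
python3 - <<'E'
from h import *
st()
for c in ["scene","top","wrist"]:
    r=capture(c);cv2.imwrite(f"pics/{c}9.png",r["image"]);np.savez(c+"9",extrinsics=r["extrinsics"],camera_matrix=r["camera_matrix"])
    for l in ["orange_clamp_jaw_a","orange_clamp","mark"]:
        print(c,l,[(np.round(d["at"]).tolist(),round(d["score"],2)) for d in tip_of(l,c)[:6] if d["at"][1]>-200])
E
python3 -c "
import cv2
a=cv2.imread('pics/wrist9.png')[100:300,180:380];b=cv2.imread('pics/scene9.png')[200:350,180:330]
import numpy as np
cv2.imwrite('pics/c9.png',np.hstack([cv2.resize(a,(400,400),interpolation=2),cv2.resize(b,(400,400),interpolation=2)]))"
```

```text
13.53 [521.8 -43.3 237. ] yaw_y -12.93 tilt [-0.003  0.    -1.   ] F [-0.6  0.1 -0.9] gap 32.6 9.7
scene orange_clamp_jaw_a [([504.0, -41.0, 147.0], 0.86), ([529.0, -40.0, 143.0], 0.59)]
scene orange_clamp [([520.0, -41.0, 183.0], 0.88), ([523.0, -54.0, 11.0], 0.55)]
scene mark [([524.0, -42.0, 106.0], 0.96)]
top orange_clamp_jaw_a [([533.0, -42.0, 147.0], 0.69), ([506.0, -40.0, 149.0], 0.47)]
top orange_clamp [([522.0, -43.0, 191.0], 0.69)]
top mark [([528.0, -40.0, 105.0], 0.67)]
wrist orange_clamp_jaw_a [([505.0, -42.0, 152.0], 0.85), ([532.0, -46.0, 147.0], 0.69)]
wrist orange_clamp [([522.0, -41.0, 184.0], 0.79)]
wrist mark [([524.0, -42.0, 105.0], 0.71)]
```

View pics/c9.png

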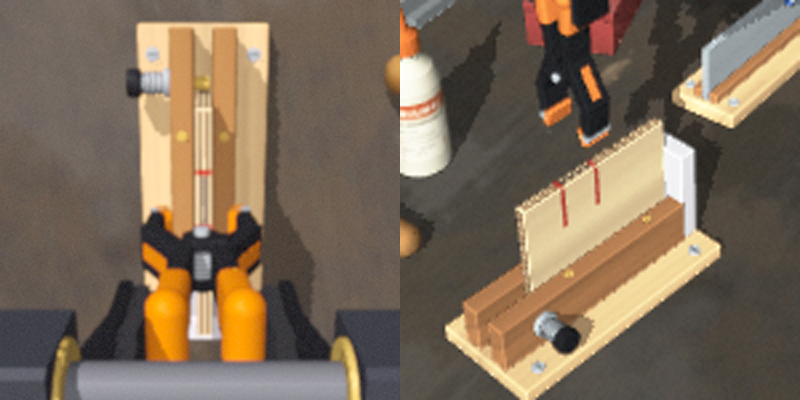

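```bash
python3 - <<'E'
from h import *
r=dict(np.load("wrist9.npz"))
p=at_height(r,[[282.3,153.5],[282.3,186.5]],107)
yj=np.array([.2232,.9748,0]);xj=np.array([.9748,-.2232,0]);t=np.array([521.8,-43.3,0])
for q,d in zip(p,(45,14)): print(np.round(q,1),"mark",np.round(q-d*yj,1),"rel TCP x,y",(q-d*yj-t)@xj,(q-d*yj-t)@yj)
# jaw tips: inner lower orange pads in image ~ (153..160,212) & (243..252,212) of crop*2
for a in at_height(r,[[180+155/2,100+212/2],[180+247/2,100+212/2]],143): print("jaw",np.round(a,1),(a-t)@xj,(a-t)@yj)
print(px(r,[[521.8,-43.3,147]]), px(r,[p[0]]))
E
```

```text
[532.6   2.9 107. ] mark [522.5 -41.  107. ] rel TCP x,y 0.21148655827758409 2.3983806971623247
[525.5 -28.3 107. ] mark [522.4 -41.9 107. ] rel TCP x,y 0.23584636648117124 1.4777536439205439
jaw [502.4 -32.4 143. ] -21.348964479423998 6.2551800508831255
jaw [541.4 -41.3 143. ] 18.696753344185748 6.284962798735575
[[282.01664787 214.27500688]] [[282.3 153.5]]
```

servo_tool:
  increments:
    - [0,0,0,0.1,0.1,0.8,0.37]
    - [0,0,0,0.1,0.1,1.6,0.37]
    - [0,0,0,0.1,0.1,2.4,0.37]
    - [0,0,0,0.1,0.1,3.2,0.37]
    - [0,0,0,0.1,0.1,4,0.37]
    - [0,0,0,0.1,0.1,4.8,0.37]
    - [0,0,0,0.1,0.1,5.3,0.37]
    - [0,0,0,0.1,0.1,5.3,0.37]

```text
time_s: 15.12
tool_pos: [523.4, -41.5, 185.1]
eef_rot: [[0.223, 0.975, -0.001], [0.975, -0.223, 0.001], [0.0, -0.001, -1.0]]
contact_force: [0.6, 0.7, -0.7]
finger_gap: 32.3
finger_force: 9.7
```

```bash
python3 - <<'E'
from h import *
st()
for c in ["scene","top","wrist"]:
    r=capture(c);cv2.imwrite(f"pics/{c}10.png",r["image"])
    for l in ["orange_clamp_jaw_a","orange_clamp","mark"]:
        print(c,l,[(np.round(d["at"]).tolist(),round(d["score"],2)) for d in tip_of(l,c)[:6] if d["at"][1]>-200])
a=cv2.imread('pics/wrist10.png')[100:300,180:380];b=cv2.imread('pics/scene10.png')[200:350,180:330]
cv2.imwrite('pics/c10.png',np.hstack([cv2.resize(a,(400,400),interpolation=2),cv2.resize(b,(400,400),interpolation=2)]))
E
```

```text
15.12 [523.4 -41.5 185.1] yaw_y -12.88 tilt [-0.001  0.001 -1.   ] F [ 0.6  0.7 -0.7] gap 32.3 9.7
scene orange_clamp_jaw_a [([533.0, -38.0, 95.0], 0.95), ([507.0, -42.0, 94.0], 0.58)]
scene orange_clamp [([520.0, -39.0, 130.0], 0.89)]
scene mark [([524.0, -41.0, 107.0], 0.64)]
top orange_clamp_jaw_a [([534.0, -45.0, 92.0], 0.55)]
top orange_clamp [([521.0, -37.0, 138.0], 0.42)]
top mark [([524.0, -41.0, 104.0], 0.72)]
wrist orange_clamp_jaw_a [([511.0, -34.0, 99.0], 0.83), ([538.0, -46.0, 95.0], 0.69), ([709.0, -99.0, -0.0], 0.28)]
wrist orange_clamp [([526.0, -40.0, 136.0], 0.7)]
wrist mark [([521.0, -40.0, 104.0], 0.72), ([526.0, -47.0, 4.0], 0.61)]
```

View pics/c10.png

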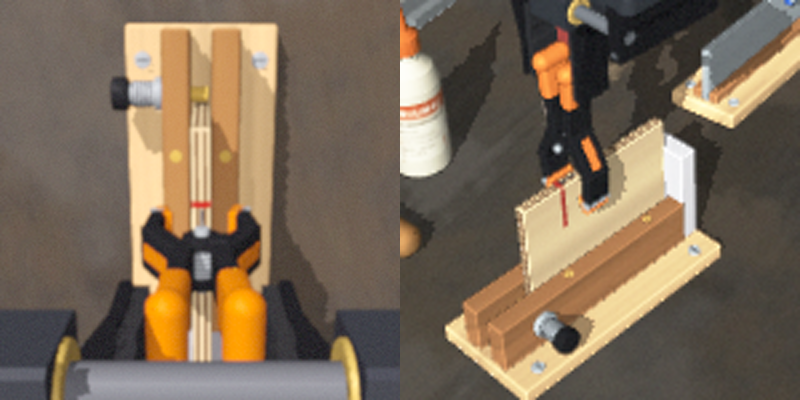

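```bash
python3 -c "
from bench import *
print(finish_job())"
```

```text
the job is handed in; nothing more can be done
None
```

The job is handed in: the board is against the stop with the plunger out behind it, and the orange clamp is held about 27 mm open around the split. By the pictures and force readings it touches nothing, and I did not touch the blue clamp, glue bottle, crayon or tin; the judge's result was not shown to me.

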